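Weigh out lead slugs to the green band

TASK

Make up the counterweight for the shield lid: stand the grey lead slugs upright in the pan of the spring scale, one at a time, until the red pointer comes to rest inside the green band. Stop there and leave any slug you do not need standing on the bench.

Things in the scene. Friction and masses are not known exactly. Their poses are not given: they have to be found in the camera images.
- slug_a_mid (a point): One of three like dark grey lead slugs, 420 g within 8 %: round foot 44 mm across, 20 mm high; above 23 mm a round grip stem 20 mm across, up to the top at 46 mm. Stands upright on the bench. This point is its centre, on the axis, 23 mm above the underside; z up.
- slug_b_mid (a point): One of three like dark grey lead slugs, 420 g within 8 %: round foot 44 mm across, 20 mm high; above 23 mm a round grip stem 20 mm across, up to the top at 46 mm. Stands upright on the bench. This point is its centre, on the axis, 23 mm above the underside; z up.
- slug_c_mid (a point): One of three like dark grey lead slugs, 420 g within 8 %: round foot 44 mm across, 20 mm high; above 23 mm a round grip stem 20 mm across, up to the top at 46 mm. Stands upright on the bench. This point is its centre, on the axis, 23 mm above the underside; z up.
- pan_floor (a point): Centre of the upper face of the floor of the spring scale's steel pan, 150 mm square outside, rim 4 mm thick and 8 mm high; x points to the gauge plate, z up. The pan sinks without tilting, about 20 mm per slug wherever it stands (at most 70 mm), and settles within 1 s; empty, its floor is 140 mm above the bench. A red pointer fixed to it, level with its floor, crosses the far face of the gauge plate.
- band_mid (a point): Centre of the fixed green band, 52 mm wide, 28 mm high (14 mm up and down from here), on the far face of the scale's white gauge plate (90 mm wide, top 160 mm above the bench, near face 87 mm from the pan's centre); z up. Its height differs each time: one or two slugs bring the pointer in. A yellow plastic plug shaped like the slugs, an amber vial and a blue cup nearby are not slugs.
Things that resemble listed ones, but are neither listed nor needed, are in the scene too. What is shaped like the part that bears slug_b_mid but pink is not meant.

How it is judged:
By the outcome, as a careful person would: the job done as asked, in the order asked, and still so for the second after the job is handed in, with the robot touching nothing.
It also fails if it takes over 58 s, if anything falls off the work surface, if the arm or the gripper's body presses on something with over 40 N, if the wrist force passes 120 N, or if a joint passes its speed limit or range.

ROBOT

A 6-joint arm with a two-finger parallel gripper is mounted at the origin on the work surface. World frame = base frame: x ahead of the robot, y to its left, z up, the work surface at z = 0. Lengths are in m, angles in degrees, forces in N, time in s.
With the tool pointing down it reaches from about 0.3 to 0.875 m from the base axis. Payload 6.4 kg.
Tool frame: the origin (TCP) lies on the mounting face of the last link; the fingertips stand 166 mm ahead of it and the grasp point (between the pads) lies 147 mm ahead of it; z points along the fingers, y is the line along which they close (so a half turn about z gives the same grasp; the last joint's range is limited). The gripper opens to 88 mm and grips with 3 to 60 N. Pads are 18 mm wide; open, the fingers measure 123 mm over their backs; the gripper's body (75 mm by 187 mm) begins 45 mm behind the grasp point.
Start: joints at [57.336, 10.359, 92.074, -0, 77.567, -11.82], TCP at [0.205, 0.537, 0.405] pointing down, gripper open.
Joint ranges: [-171.53, 171.53], [-51.25, 118.39], [17.06, 147.69], [-65.23, 245.23], [0, 150.52], [-178.68, 178.68]. Speed limits (degrees/s): [147.25, 147.25, 172.46, 180, 180, 180].

INTERFACE

Orientations are given as a 3x3 rotation matrix whose columns are the frame's x, y, z axes.
In Python, from plant import env gives the robot as it stands. Calls block until the motion is done:
- env.movep(position, orientation): joint-space move of the TCP to a pose.
- env.move_linear(position, frame=None, feed=0.15, f_stop=None): straight line of the TCP; frame=None keeps the orientation; feed is the mean speed in m/s. With f_stop (N) it stops when the force on the tool has changed by that much, and returns True; else False.
- env.goto_joints(angles): joint-space move.
- env.open_gripper() and env.close(effort=None): open the fingers fully, or close them until they stop; effort is the grip in N (None keeps the last).
- env.pause(seconds).
- env.ik(position, orientation): joint angles nearest the present ones, or None.
- env.snapshot(name): name is "scene" or "top" or "wrist"; returns the picture (384x512x3 uint8, red, green, blue); there is no depth.
- env.camera_info(name): a dict with "intrinsics" (3x3 intrinsics, pixels), "pose" (4x4, takes a point from camera to world coordinates). Camera axes: x right, y down, z forward; pixel columns grow to the right and rows downward; lengths in m; the calibration is good to about 2 mm. A picture is of the moment at which its call begins: read the wrist's pose just before it. camera_info takes no time and is no camera call; for the wrist camera it gives the pose at the moment of the call.
A pose or a line that the arm cannot do raises env.Unreachable and nothing moves.
- env.job_done(): hands the job in; it is judged then, once.
Readings, each from a call of its own:
- env.get_time(): time.
- env.get_joint_pos(): joint angles.
- env.get_qvel(): joint speeds.
- env.get_joint_efforts(): joint torques, N m.
- env.get_tcp_pos(): TCP position.
- env.get_orientation(): TCP orientation.
- env.get_contact_force(): force on the tool from outside, world axes, zero at the start.
- env.get_wrist_torque(): the same for the moment, N m.
- env.get_finger_gap(): finger opening in m.
- env.get_finger_force(): force on a finger pad.
Only numpy, scipy, OpenCV 4.12 (cv2) and the standard library are available. Lean on these libraries where they do the work, as an engineer would, in place of code of your own. Each camera call takes 0.05 s, during which the arm holds its last target. There are 200 camera calls.

## Working session

There is one attempt and no reset: what is moved stays moved. The work goes in short steps, each a Python script; the robot and the scene stay as the last script left them, time stands still between calls to the robot, and variables do not carry over. Pictures are saved under pics/ and viewed, at most 10 in all, crops included, and the job is handed in when it is done.

```bash
ls; mkdir -p pics
python3 - <<'E'
from plant import env
import cv2,numpy as np
for n in("scene","top"):
    im=env.snapshot(n); c=env.camera_info(n); print(n,np.round(c["intrinsics"],1).tolist(),np.round(c["pose"],3).tolist())
    cv2.imwrite(f"pics/{n}0.png",cv2.resize(im[...,::-1],(800,600),interpolation=cv2.INTER_CUBIC))
print(env.get_time())
E
```

```text
pics
scene [[410.2, 0.0, 254.4], [0.0, 410.2, 194.0], [0.0, 0.0, 1.0]] [[-0.631, 0.436, -0.642, 1.215], [0.776, 0.36, -0.518, 0.504], [0.005, -0.825, -0.565, 0.69], [0.0, 0.0, 0.0, 1.0]]
top [[404.9, 0.0, 249.5], [0.0, 404.9, 189.0], [0.0, 0.0, 1.0]] [[0.032, -0.98, 0.198, 0.396], [-1.0, -0.031, 0.006, -0.005], [-0.0, -0.199, -0.98, 1.048], [0.0, 0.0, 0.0, 1.0]]
0.1
```

View pics/scene0.png

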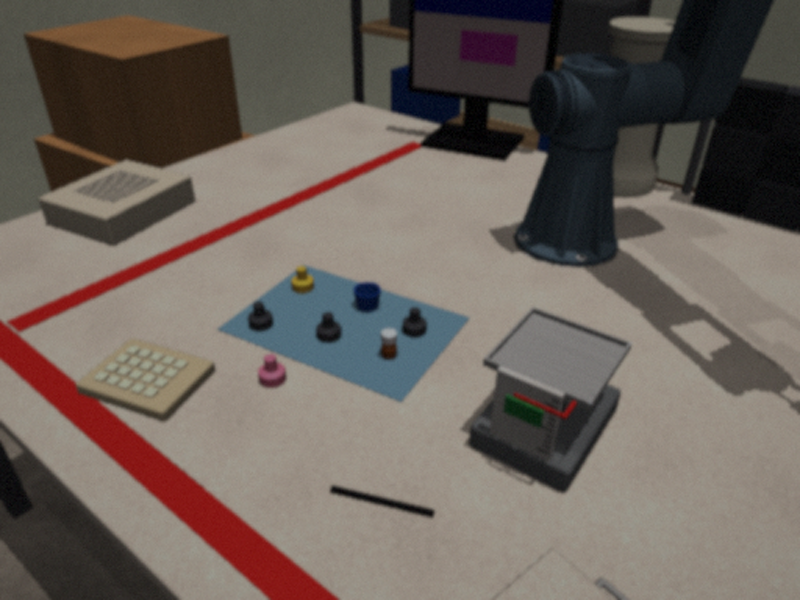

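View pics/top0.png

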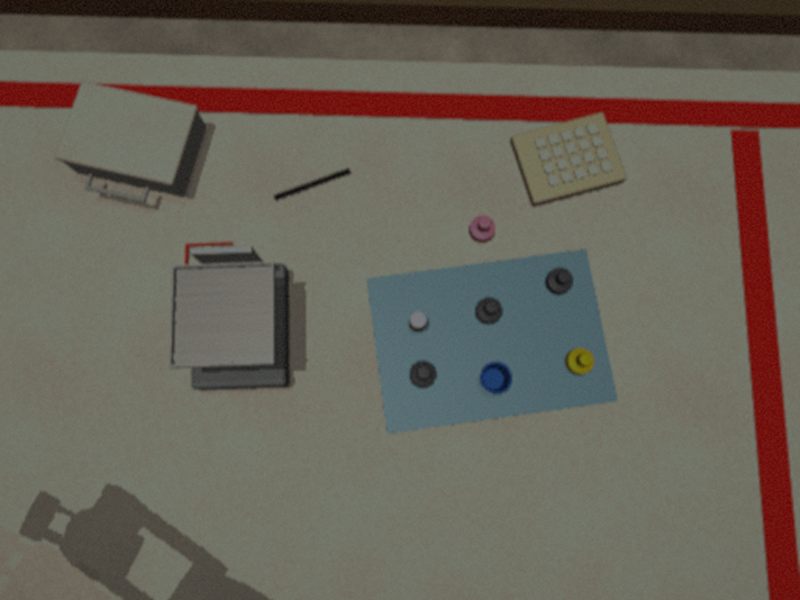

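The scene picture shows three dark grey slugs at (260,316), (328,328) and (414,322). In the top view they are at (560,281), (489,310) and (423,374). The look-alikes are pink (482,228) and yellow (580,361) in the top view, with the wrong colours; the vial (418,321) and cup (496,378) are not slugs. The pan is centred near (224,316) in the top view. The gauge is on its far (+x) side, with the green band at (523,410) in the scene picture.

```bash
cat > h.py <<'E'
from plant import env
import numpy as np, cv2
def ray(n,u,v,c=None):
    c=c or env.camera_info(n); K=np.array(c["intrinsics"]);P=np.array(c["pose"])
    return P[:3,3],P[:3,:3]@np.linalg.inv(K)@[u,v,1]
def onz(n,u,v,z,c=None):
    o,d=ray(n,u,v,c); return o+d*(z-o[2])/d[2]
E
python3 - <<'E'
from h import *
s=1.5625
for p in [(423,378),(489,313),(560,284)]: print("top foot",onz("top",p[0]/s,p[1]/s,.012).round(3))
for p in [(424,370),(491,306),(562,277)]: print("top stem",onz("top",p[0]/s,p[1]/s,.046).round(3))
for p in [(414,328),(328,333),(260,321)]: print("scene foot",onz("scene",p[0]/s,p[1]/s,.012).round(3))
c=[onz("top",a/s,b/s,.148) for a,b in[(175,265),(275,264),(273,366),(172,366)]]
print(np.round(c,3),np.mean(c,0).round(3))
c=[onz("scene",a/s,b/s,.148) for a,b in[(535,311),(629,347),(583,398),(486,360)]]
print(np.round(c,3),np.mean(c,0).round(3))
im=env.snapshot("scene")[180:320,290:420,::-1]; cv2.imwrite("pics/g.png",cv2.resize(im,None,fx=4,fy=4,interpolation=cv2.INTER_CUBIC))
im=env.snapshot("top")[145:265,225:395,::-1]; cv2.imwrite("pics/s.png",cv2.resize(im,None,fx=4,fy=4,interpolation=cv2.INTER_CUBIC))
E
```

```text
top foot [ 0.47  -0.057  0.012]
top foot [ 0.581 -0.164  0.012]
top foot [ 0.634 -0.283  0.012]
top stem [ 0.48  -0.057  0.046]
top stem [ 0.586 -0.162  0.046]
top stem [ 0.638 -0.278  0.046]
scene foot [ 0.487 -0.046  0.012]
scene foot [ 0.595 -0.153  0.012]
scene foot [ 0.647 -0.272  0.012]
[[0.614 0.317 0.148]
 [0.62  0.17  0.148]
 [0.471 0.163 0.148]
 [0.466 0.306 0.148]] [0.542 0.239 0.148]
[[0.486 0.176 0.148]
 [0.48  0.317 0.148]
 [0.614 0.314 0.148]
 [0.628 0.182 0.148]] [0.552 0.247 0.148]
```

View pics/g.png

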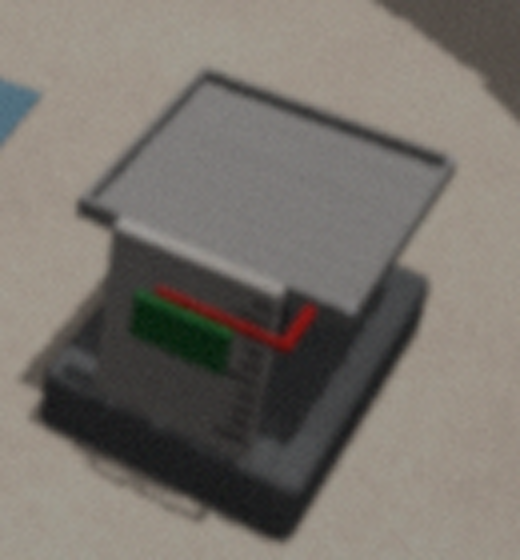

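View pics/s.png

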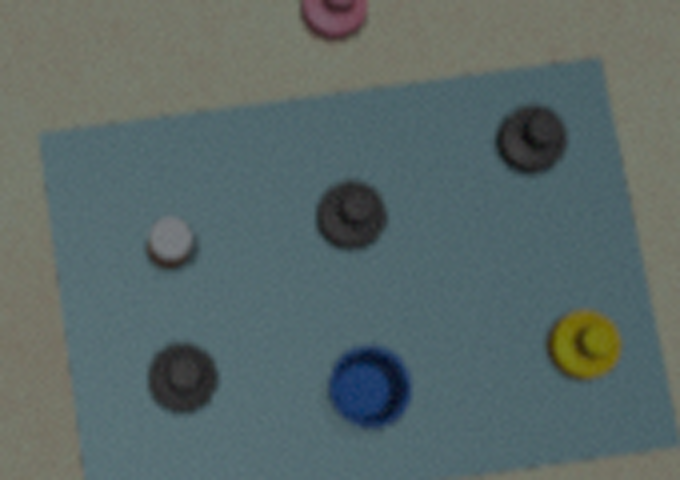

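The crops confirm the slugs by their dark grey colour and stemmed shape. At crop (182,332), the band centre is about 32 px, or 20 mm, below the pointer, so I expect one slug to be enough. I'll start with the nearest, at top (423,374), and look at it from above first.

Run:
```python
from h import *
R0=env.get_orientation(); print(np.round(R0,2).tolist())
R=np.array([[1,0,0],[0,-1,0],[0,0,-1.]])
if R0[1][1]>0: R=np.diag([-1.,1,-1])
q=env.ik([.48,-.055,.33],R); print(np.round(q,1))
env.movep([.48,-.055,.33],R)
env.pause(.2)
c=env.camera_info("wrist"); im=env.snapshot("wrist"); print(np.round(c["pose"],3).tolist(), np.round(c["intrinsics"],0).tolist())
cv2.imwrite("pics/w.png",cv2.resize(im[...,::-1],(800,600)));print(env.get_time())
```

```text
[[-0.93, 0.36, -0.0], [0.36, 0.93, -0.0], [0.0, -0.0, -1.0]]
[ -20.6    3.4  109.1   -0.    67.6 -110.6]
[[-0.001, 0.957, 0.289, 0.404], [1.0, 0.001, 0.001, -0.055], [0.001, 0.289, -0.957, 0.31], [0.0, 0.0, 0.0, 1.0]] [[306.0, 0.0, 257.0], [0.0, 306.0, 192.0], [0.0, 0.0, 1.0]]
2.7917
```

View pics/w.png

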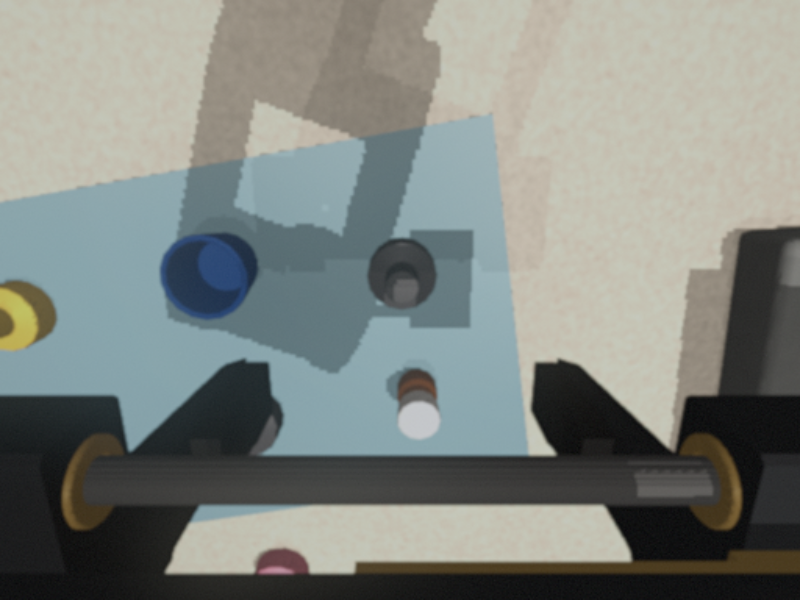

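The wrist view shows the slug's foot centred at (402,272) and the top of its stem at about (404,288). The vial is at (418,410) and the cup at (208,275), both clear of the fingers.

Run:
```python
from h import *
c=env.camera_info("wrist"); s=1.5625
a=onz("wrist",402/s,272/s,.016,c); b=onz("wrist",404/s,287/s,.045,c); print(a.round(4),b.round(4))
p=(a+b)/2; x,y=p[:2]
assert np.linalg.norm((a-b)[:2])<.015
env.move_linear([x,y,.23])
hit=env.move_linear([x,y,.192],feed=.05,f_stop=8); print(hit,env.get_tcp_pos())
env.close(25); print(env.get_finger_gap(),env.get_finger_force())
env.move_linear([x,y,.25],feed=.1); print(env.get_contact_force())
env.move_linear([x,y,.39],feed=.25); print(env.get_finger_gap(),env.get_time())
env.movep([.52,.243,.40],env.get_orientation())
env.pause(.2)
c=env.camera_info("wrist"); im=env.snapshot("wrist"); print(np.round(c["pose"][:,3],3))
cv2.imwrite("pics/w2.png",cv2.resize(im[...,::-1],(800,600)));print(env.get_time())
```

```text
[ 0.475  -0.0539  0.016 ] [ 0.4769 -0.0529  0.045 ]
False [ 0.47607972 -0.0534574   0.19212682]
0.019593518483329728 24.991552097872045
[ 0.675307    0.15728519 -3.83729503]
0.019318158997003704 7.0
[0.444 0.242 0.38  1.   ]
8.4
```

View pics/w2.png

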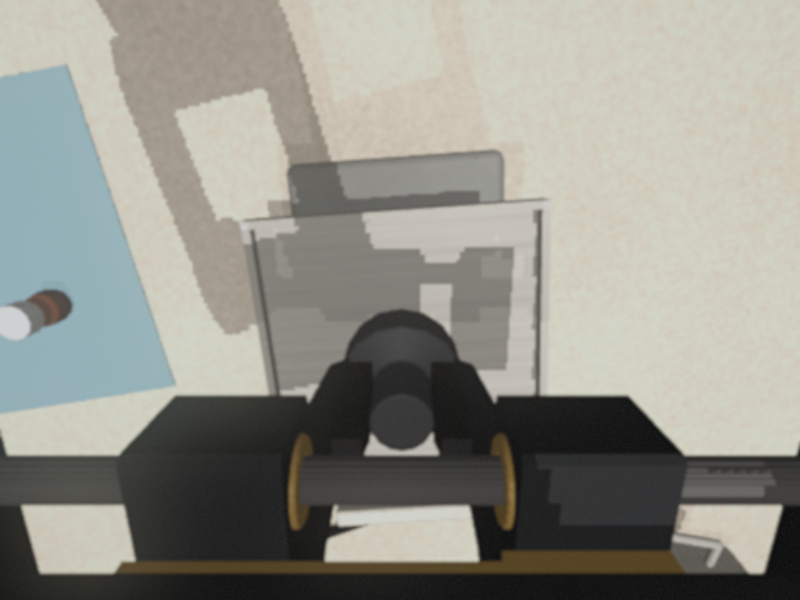

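The slug is held upright. The pan's near rim corners are at (242,222) and (548,201), and I'll use them to fix the pan's position. Then I'll lower the slug until the pan carries all its weight.

Run:
```python
from h import *
c=env.camera_info("wrist"); s=1.5625
l=onz("wrist",242/s,222/s,.148,c); r=onz("wrist",548/s,201/s,.148,c)
e=(r-l)[:2]; L=np.linalg.norm(e); e/=L; n=np.array([e[1],-e[0]]); ctr=(l+r)[:2]/2+n*.075
print(L,n,ctr)
assert abs(L-.15)<.015 and n[0]>.9
x,y=ctr-n*.03; print(x,y)
env.move_linear([x,y,.345],feed=.2)
f0=env.get_contact_force()[2]
env.move_linear([x,y,.322],feed=.05); env.pause(.3); print(f0,env.get_contact_force())
env.move_linear([x,y,.3135],feed=.03); env.pause(.4); print(env.get_contact_force(),env.get_time())
```

```text
0.14755909959990546 [0.99781915 0.06600715] [0.54474525 0.24375309]
0.5148106728919513 0.24177288012030826
-4.5939628398954335 [-0.60455661  0.1516858  -2.44422332]
[ 1.91463763  0.66839239 -1.36533778] 10.5667
```

Run:
```python
from h import *
x,y,z=env.get_tcp_pos()
env.move_linear([x,y,z-.0025],feed=.02); env.pause(.4); print(env.get_contact_force())
env.open_gripper(); print(env.get_finger_gap())
env.move_linear([x,y,.37],feed=.12)
env.movep([.45,.03,.40],env.get_orientation())
env.pause(.5)
im=env.snapshot("scene")[150:320,270:430,::-1]; cv2.imwrite("pics/g2.png",cv2.resize(im,None,fx=3.5,fy=3.5,interpolation=cv2.INTER_CUBIC));print(env.get_time())
```

```text
[ 1.0467194  -0.02498751  0.34081502]
0.08808488292126733
14.4083
```

View pics/g2.png

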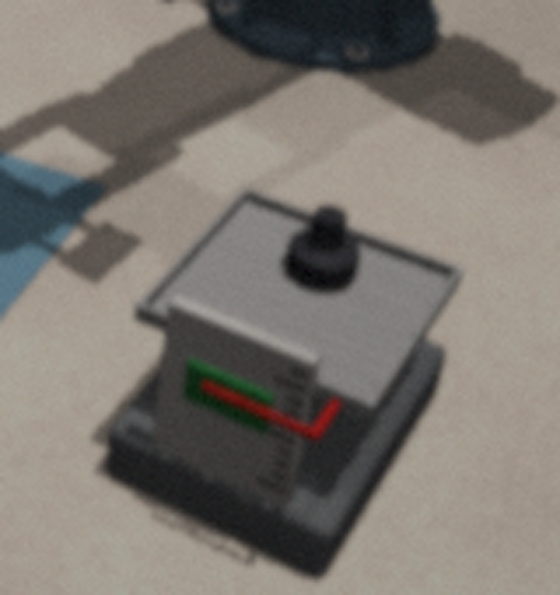

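The slug stands upright in the pan. The pointer, from (205,386) to (270,410), rests mid-band: at its left end the band runs from about row 368 to row 405. One slug is enough.

```bash
python3 -c "
from plant import env
print(env.job_done())"
```

```text
the job is handed in; nothing more can be done
None
```

I handed the job in at about 14 s of robot time: one slug stands upright in the pan, the red pointer rests inside the green band, and the other two slugs were left untouched on the bench.

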